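Prop a sagging heat sink level with a ratchet stand

TASK

The heat sink clamped in the tilting vise has sagged at its free end. Slide the ratchet prop across the bench until its whole saddle stands under that free end, then lift its column click by click until the heat sink lies level, and leave it resting there on the saddle. Do not disturb the bottle, the solder reel or the grease jar.

Things in the scene. Friction and masses are not known exactly. Their poses are not given: they have to be found in the camera images.
- free_end (a point): Middle of the lower edge of the heat sink's free end: an aluminium extrusion 80 mm wide, 38 mm high, flat sole below, fins above; its other end is held in the fixed vise, whose tilt bolt lies 210 mm along x from here, 30 mm under the sole. x runs along the sole to the vise, z up out of it. Level, the sole is 190 mm above the bench; now it hangs on a stop, 0.15 rad down. Lifting takes 2 to 4 N.
- prop_foot (a point): Point on the bench under the axis of the prop's column. The prop stands loose on a flat base 10 mm thick that reaches 99 mm in front of this point, 65 mm behind, 45 mm to each side; about 1 kg in all. x points backwards, away from its two lugs; y across; z up. Guide tube 32 x 30 mm, 102 mm high. Lifted by its column it would pull apart as far as it goes, clicking; so slide it by the carry lug.
- carry_lug (a point): Middle of the upright lug on the front end of the prop's base, by which it is slid about: 84 mm in front of the column's axis, 46 mm above the bench. A rounded steel plate 14 mm thick (across y), 27 mm long (along x), from the base's top at 10 mm up to 62 mm. The lift lug above it ends 64 mm in front of the column's axis, so the hand should lean back to the front.
- lift_lug (a point): Gripping point on the lift lug of the toothed column, 50 mm in front of the column's axis, 19 mm under the saddle's top (111 mm above the bench with the column down; rises with it). A level steel fin 14 mm thick (across y), 22 mm high, reaching 64 mm in front of the axis. Under the heat sink the hand must lean back, out from under the free end.
- saddle (a point): Centre of the top of the rubber pad (26 mm along x, 36 mm along y) on the column's saddle (46 x 42 mm): 130 mm above the bench with the column fully down. Axes as the prop's.
- column (a joint): Height of the column above its lowest position, m, 0 to 0.074. It rests on the pawl at steps of 10 mm: 0, 0.010 ... 0.070; it starts at 0, 0.010 or 0.020. Going up, the pawl clicks under each tooth about 3 mm after the column has passed that step; let go, the column sinks back onto that step. Lifting takes 4 to 12 N. It cannot go down past the last click unless the pawl is pressed.
- pawl (a joint): Spring pawl on the front of the guide tube, rad: 0 engaged, -0.34 fully out; it flicks to about -0.18 and back at each click. Pressing its thumb tail (47 mm above the bench) in against the tube frees the column, which then drops.
- bottle: White squeeze bottle, 62 mm across, 156 mm high, standing loose; origin at the centre of its underside.
- reel: Reel of solder, about 57 mm across, 46 mm high, standing loose; origin at the centre of its underside.
- jar: Squat grease jar with a lid, 67 mm across, 66 mm high, standing loose; origin at the centre of its underside.

How it is judged:
By the outcome, as a careful person would: the job done as asked, in the order asked, and still so for the second after the job is handed in, with the robot touching nothing.
It also fails if it takes over 48 s, if anything falls off the work surface, if the arm or the gripper's body presses on something with over 40 N, if the wrist force passes 120 N, or if a joint passes its speed limit or range.

ROBOT

A 6-joint arm with a two-finger parallel gripper is mounted at the origin on a cart in front of the work surface, level with it; the furniture and walls round the work are solid. World frame = base frame: x ahead of the robot, y to its left, z up, the work surface at z = 0. Lengths are in m, angles in rad, forces in N, time in s.
With the tool pointing down it reaches from about 0.4 to 0.825 m from the base axis. Payload 7 kg.
Tool frame: the origin (TCP) lies midway between the tips of the shut fingers; the grasp point (between the pads) lies hold_point_z behind it (hold_point_z is the distance from the TCP to the grasp point, in m); z points along the fingers, y is the line along which they close (so a half turn about z gives the same grasp; the last joint's range is limited). The gripper opens to 88 mm and grips with 3 to 60 N. Pads are 19 mm wide; open, the fingers measure 130 mm over their backs; the gripper's body (78 mm by 193 mm) begins 47 mm behind the grasp point.
Start: joints at [-0.866, 0.359, 0.012, 0, -1.224, -0.288], TCP at [0.273, -0.617, 0.203] pointing down, gripper open.
Joint ranges: [-3.07, 3.07], [-1.43, 2.12], [-1.02, 1.25], [-3.03, 1.67], [-3.05, -0], [-3.03, 3.03]. Speed limits (rad/s): [2.39, 2.39, 3.01, 3.14, 3.14, 3.14].

INTERFACE

Orientations are given as [roll, pitch, yaw] about the fixed x, y, z axes, in that order (R = Rz(yaw) Ry(pitch) Rx(roll)).
In Python, from station import * gives the robot as it stands.
- The arm moves only by the tool apply_moves, never from a script. Its argument "steps" is a list of rows, each an object with "translation": the shift along the world's x, y, z scaled (see below), a list of three; "rotation": the turn, a rotation vector about the world's x, y, z scaled (see below), a list of three. A call has exactly 10 rows; each row is the pose to reach, as a shift and turn from the pose commanded when the call began; what a row does not reach only later rows make up. The controller multiplies each number of a shift by 250 mm and each number of a turn by 30 degrees. A row lasts 1/12 s, in which the tool goes at most 41.7 mm and 7.16 degrees, less where a joint would pass 70% of its speed; a pose out of reach is approached as far as the arm can. A call with a number of a shift or a turn outside -1 to 1 is refused whole. A call with a gripper value outside its range is refused whole. "jaw" is the closure, from -1 (fully open) to 1 (shut), so that 0 is half open, set as the call begins (left out, the last holds). The fingers move at their own pace and stop on an object; "newtons" is the grip in N (left out, the last holds). Time passes only in rows, so rows that repeat a pose let the fingers close, or fill a call up. It gives the time, the measured TCP pose, the force, the opening and the grip force at its end, in the units of the state.
- get_state(): the state, without advancing time (a new reading comes with each control period).
- grab_frame(name): name is "scene" or "top" or "wrist"; returns the picture (480x640x3 uint8, blue, green, red); there is no depth.
- camera_model(name): a dict with "fx", "fy", "cx", "cy" (pixels), "k1" (the pictures are not rectified: a ray, as slopes to the right and down, at radius r is drawn at 1 + k1 r^2 times it, then the intrinsics apply), "xyz" and "rotation" of the camera in the world. Camera axes: x right, y down, z forward; pixel columns grow to the right and rows downward; lengths in m; the calibration is good to about 2 mm. A picture is of the moment at which its call begins: read the wrist's pose just before it. camera_model takes no time and is no camera call; for the wrist camera it gives the pose at the moment of the call.
- job_done(): hands the job in; it is judged then, once.
The state is a dict: "t": time; "q": joint angles; "qd": joint speeds; "joint_efforts": joint torques, N m; "eef_pos": TCP position; "ee_rot": TCP orientation; "force": force on the tool from outside, world axes, zero at the start; "moment": the same for the moment, N m; "width": finger opening in m; "gripper_force": force on a finger pad.
Only numpy, scipy, OpenCV 4.12 (cv2) and the standard library are available. Lean on these libraries where they do the work, as an engineer would, in place of code of your own. Each camera call takes 0.05 s, during which the arm holds its last target. There are 200 camera calls.

## Working session

There is one attempt and no reset: what is moved stays moved. The work goes in short steps, Python scripts to look and compute and a tool call to move; the robot and the scene stay as the last step left them, time stands still between calls to the robot, and variables do not carry over. Pictures are saved under pics/ and viewed, at most 10 in all, crops included, and the job is handed in when it is done.

Besides the shell and the picture viewer there is one more tool, called as name([rows], argument=value, ...), one row to a line, values as JSON. apply_moves: Moves the arm, as the interface text tells. Shifts and turns lie within -1 to 1; 1 stands for 250 mm of shift or 30 degrees of turn. Its arguments: {"type":"object","properties":{"steps":{"type":"array"},"jaw":{"type":"number"},"newtons":{"type":"number"}},"required":["steps"]}

```bash
mkdir -p pics; ls
python3 - <<'E'
from station import *
import cv2
s=get_state(); print({k:s[k] for k in ('t','eef_pos','ee_rot','force','width')})
for n in("scene","top"):
    cv2.imwrite(f"pics/{n}0.png",grab_frame(n)); print(camera_model(n))
E
```

```text
pics
{'t': 0.0, 'eef_pos': array([ 0.27301704, -0.61673454,  0.20159241]), 'ee_rot': array([ 3.13989584e+00, -1.51453790e-04, -2.72492123e+00]), 'force': array([-0.76199806,  0.17765892, -0.39404599]), 'width': 0.08745853084673647}
{'fx': 475.6925407510855, 'fy': 475.6925407510855, 'cx': 317.809905595893, 'cy': 242.42733753644472, 'k1': 0.03479038943428137, 'xyz': array([0.14465533, 0.69271121, 0.65581987]), 'rotation': array([-2.0860089 ,  0.00284765, -2.61570225])}
{'fx': 609.6050380219896, 'fy': 609.6050380219896, 'cx': 325.15501263637276, 'cy': 249.26617353170704, 'k1': -0.10405839381199461, 'xyz': array([ 0.32091325, -0.14283853,  1.48871922]), 'rotation': array([-2.92364643e+00,  6.45572853e-04, -1.46799371e+00])}
```

View pics/scene0.png

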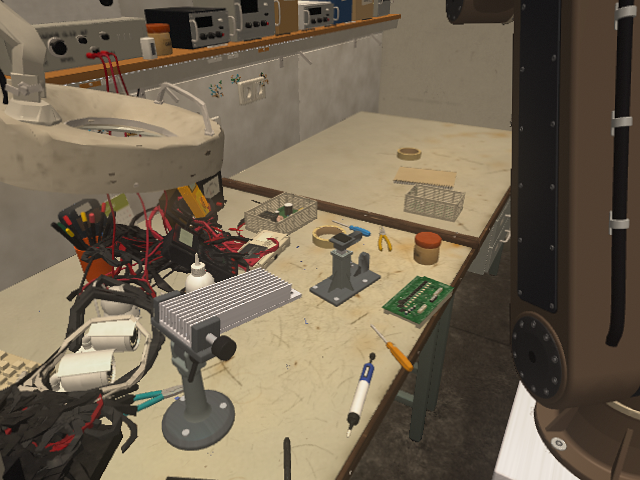

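View pics/top0.png

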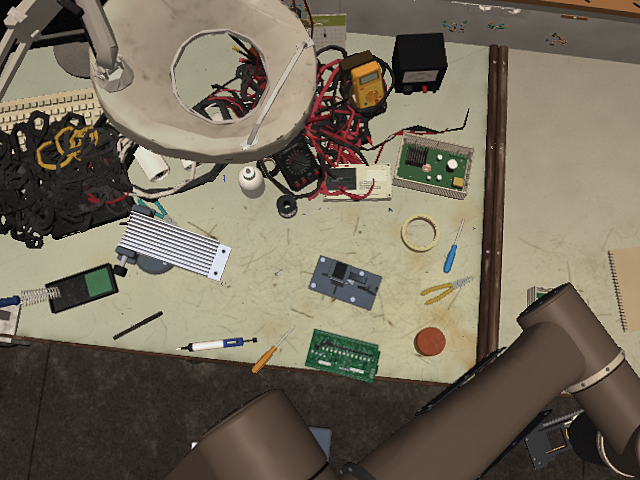

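The scene view shows the heat sink's free end at about (298,295) and the prop at (345,275) with its lugs toward the right. In the top view the free end is at about (225,262) and the prop at about (345,280), also facing right (−y). I'll zoom in on both.

```bash
cat > h.py <<'E'
import numpy as np, cv2
from scipy.spatial.transform import Rotation as R
from station import *
def rot(m): 
    r=np.array(m['rotation']); return r if r.shape==(3,3) else R.from_euler('xyz',r).as_matrix()
def ray(m,u,v):
    d=np.array([(u-m['cx'])/m['fx'],(v-m['cy'])/m['fy']]); s=d.copy()
    for _ in range(20): s=d/(1+m['k1']*(s@s))
    return np.array(m['xyz']),rot(m)@np.array([s[0],s[1],1])
def onz(m,u,v,z):
    o,d=ray(m,u,v); return o+d*(z-o[2])/d[2]
def tri(rs):
    A=0;b=0
    for o,d in rs:
        d=d/np.linalg.norm(d);P=np.eye(3)-np.outer(d,d);A=A+P;b=b+P@o
    x=np.linalg.solve(A,b); return x,[float(np.linalg.norm(np.cross(x-o,d/np.linalg.norm(d)))) for o,d in rs]
def proj(m,p):
    c=rot(m).T@(np.array(p)-m['xyz']); s=c[:2]/c[2]; s=s*(1+m['k1']*(s@s))
    return np.array([m['fx']*s[0]+m['cx'],m['fy']*s[1]+m['cy']])
E
python3 - <<'E'
from h import *
t=cv2.imread('pics/top0.png');s=cv2.imread('pics/scene0.png')
def c(i,x,y,w,h,k): return cv2.resize(i[y:y+h,x:x+w],None,fx=k,fy=k,interpolation=cv2.INTER_CUBIC)
a=c(t,305,245,80,60,5);b=c(s,305,225,80,80,5)[:300*1]
o=np.zeros((600,800,3),np.uint8)
o[:300,:400]=c(t,305,248,80,60,5);o[:300,400:]=c(s,305,228,80,60,5)[:300]
o[300:,:400]=c(t,110,200,133,100,3)[:300,:400] if 0 else cv2.resize(t[195:295,110:243],(400,300),interpolation=2)
o[300:,400:]=cv2.resize(s[250:350,175:308],(400,300),interpolation=2)
cv2.imwrite('pics/crop1.png',o)
m=camera_model('top');print(onz(m,345,280,0),onz(m,225,262,.16))
E
```

```text
[ 0.57632111 -0.16489038  0.        ] [0.56174415 0.1072779  0.16      ]
```

View pics/crop1.png

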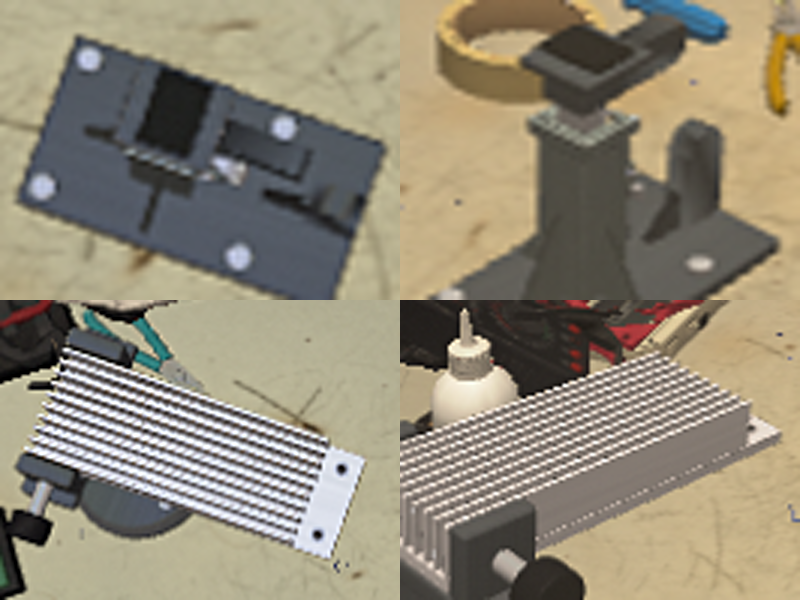

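Run:
```python
from h import *
np.set_printoptions(precision=4,suppress=True)
import station; print([x for x in dir(station) if x[0]!='_'], get_state().get('hold_point_z'), getattr(station,'hold_point_z',None))
T=camera_model('top');S=camera_model('scene')
t=cv2.imread('pics/top0.png');hsv=cv2.cvtColor(t,cv2.COLOR_BGR2HSV)
# base outline: bluish dark
roi=np.zeros(t.shape[:2],np.uint8); roi[245:320,300:390]=255
b=t.astype(int)
m=((b.sum(2)<330)&(b[...,0]>b[...,2]-8)&(roi>0)).astype(np.uint8)*255
m=cv2.morphologyEx(m,cv2.MORPH_CLOSE,np.ones((7,7)))
cs=max(cv2.findContours(m,0,1)[0],key=cv2.contourArea)
r=cv2.minAreaRect(cs);print('base rect',r)
W=[onz(T,*p,.01) for p in cv2.boxPoints(r)]
print(np.array(W),[np.linalg.norm(W[i]-W[i-1]) for i in range(4)])
print('hand corners',onz(T,321,255.4,.01),onz(T,382,277.6,.01),onz(T,309,288,.01))
print('pad',tri([ray(T,340,270.4),ray(S,342,237.4)]))
a=onz(T,231.7,247.7,.162);c=onz(T,219.7,280.7,.162);print('free end',a,c,(a+c)/2,np.linalg.norm(a-c))
print('near corner tri',tri([ray(T,219.7,280.7),ray(S,302.3,294.8)]))
# fin ends at vise for direction
print('lamp',tri([ray(T,225,75),ray(S,110,125)]))
print('bottle top',tri([ray(T,251,170),ray(S,197,257)]),'reel',onz(T,287,205,.046),'jar',onz(T,430,341,.066))
```

```text
['Unreachable', 'camera_model', 'get_state', 'grab_frame', 'hold_point_z', 'job_done'] None 0.0188
base rect ((344.9026794433594, 282.0723876953125), (65.92192840576172, 35.584388732910156), 19.653823852539062)
[[ 0.5461 -0.0761  0.01  ]
 [ 0.6327 -0.0965  0.01  ]
 [ 0.5928 -0.2544  0.01  ]
 [ 0.5073 -0.2323  0.01  ]] [np.float64(0.16099268741986145), np.float64(0.08892026348649981), np.float64(0.16286445510521438), np.float64(0.08829878561074275)]
hand corners [ 0.63   -0.0996  0.01  ] [ 0.5898 -0.2548  0.01  ] [ 0.5458 -0.0789  0.01  ]
pad (array([ 0.5731, -0.1499,  0.1346]), [0.0009147417043404303, 0.0009147417043405215])
free end [0.5952 0.0964 0.162 ] [0.5184 0.1129 0.162 ] [0.5568 0.1046 0.162 ] 0.07862296749634551
near corner tri (array([0.517 , 0.1125, 0.1597]), [0.0018762944460850584, 0.0018762944460849404])
lamp (array([0.9003, 0.1246, 0.4056]), [0.013589308533020178, 0.01358930853302008])
bottle top (array([0.7912, 0.0821, 0.1382]), [0.0015309227492692516, 0.00153092274926897]) reel [ 0.7402 -0.0041  0.046 ] jar [ 0.4419 -0.3745  0.066 ]
```

The prop's base measures 161 × 89 mm, which agrees with the 164 × 90 mm given. The foot is at about (0.574, −0.149) with its x axis at a yaw of about 76°. The free end is at about (0.557, 0.105, 0.16) with a yaw of about 78°. Next I work out the moves to a grasp on the carry lug, leaning 45°.

```bash
cat >> h.py <<'E'
np.set_printoptions(precision=4,suppress=True)
def toolR(yaw,th):  # lean th from vertical, body towards the prop's front
    xp=np.array([np.cos(yaw),np.sin(yaw),0]);yp=np.array([-xp[1],xp[0],0])
    z=np.sin(th)*xp-np.cos(th)*np.array([0,0,1]); return np.column_stack([np.cross(yp,z),yp,z])
def cur():
    s=get_state(); r=np.array(s['ee_rot']); return s,np.array(s['eef_pos']),R.from_euler('xyz',r)
def plan(grip,yaw,th,back=0):
    s,p,r=cur(); Rt=toolR(yaw,th); tgt=np.array(grip)+Rt[:,2]*(hold_point_z-back)
    rv=(R.from_matrix(Rt)*r.inv()).as_rotvec()
    print('t',s['t'],'tcp',p,'tgt',tgt,'dT/250',(tgt-p)/.25,'rv/30',np.degrees(rv)/30,'q',s['q'])
E
python3 - <<'E'
from h import *
plan([.5533,-.2305,.046],np.radians(75.9),np.radians(45),.1)
E
```

```text
t 0.1 tcp [ 0.273  -0.6168  0.2017] tgt [ 0.5393 -0.2862  0.1034] dT/250 [ 1.0651  1.3225 -0.3932] rv/30 [ 1.1842 -1.0012  1.6405] q [-0.8659  0.3593  0.0111 -0.0003 -1.2241 -0.2881]
```

apply_moves([
  {"translation":[0.05,0.06,0.04],"rotation":[0.06,-0.05,0.08]},
  {"translation":[0.1,0.14,0.1],"rotation":[0.12,-0.1,0.16]},
  {"translation":[0.18,0.22,0.15],"rotation":[0.18,-0.15,0.25]},
  {"translation":[0.25,0.3,0.2],"rotation":[0.24,-0.2,0.33]},
  {"translation":[0.32,0.38,0.2],"rotation":[0.3,-0.25,0.41]},
  {"translation":[0.38,0.46,0.2],"rotation":[0.36,-0.3,0.5]},
  {"translation":[0.45,0.54,0.2],"rotation":[0.42,-0.35,0.58]},
  {"translation":[0.5,0.62,0.2],"rotation":[0.48,-0.4,0.66]},
  {"translation":[0.55,0.68,0.2],"rotation":[0.54,-0.45,0.75]},
  {"translation":[0.6,0.72,0.2],"rotation":[0.6,-0.5,0.82]},
], jaw=-1)

```text
t: 0.93
eef_pos: [0.4239, -0.4355, 0.2529]
ee_rot: [3.039, 0.396, -2.307]
force: [-0.3, -0.2, -0.6]
width: 0.0879
gripper_force: 0.0
```

Run:
```python
from h import *
plan([.5533,-.2305,.046],np.radians(75.9),np.radians(45),.1)
```

```text
t 0.9333 tcp [ 0.4239 -0.4355  0.2529] tgt [ 0.5393 -0.2862  0.1034] dT/250 [ 0.4615  0.5974 -0.5978] rv/30 [ 0.5831 -0.4982  0.8132] q [-0.7592  0.3474  0.1951 -0.391  -1.5413  0.08  ]
```

apply_moves([
  {"translation":[0.05,0.07,0],"rotation":[0.06,-0.05,0.08]},
  {"translation":[0.1,0.14,0],"rotation":[0.12,-0.1,0.16]},
  {"translation":[0.16,0.21,0],"rotation":[0.18,-0.15,0.25]},
  {"translation":[0.22,0.28,0],"rotation":[0.24,-0.2,0.33]},
  {"translation":[0.28,0.36,-0.06],"rotation":[0.3,-0.25,0.41]},
  {"translation":[0.34,0.44,-0.12],"rotation":[0.36,-0.3,0.5]},
  {"translation":[0.4,0.52,-0.2],"rotation":[0.42,-0.35,0.58]},
  {"translation":[0.44,0.57,-0.3],"rotation":[0.48,-0.4,0.66]},
  {"translation":[0.46,0.6,-0.4],"rotation":[0.54,-0.45,0.75]},
  {"translation":[0.46,0.6,-0.45],"rotation":[0.58,-0.5,0.81]},
])

```text
t: 1.77
eef_pos: [0.5384, -0.2842, 0.1366]
ee_rot: [3.137, 0.787, -1.821]
force: [-0.8, -0.3, -0.6]
width: 0.0875
gripper_force: 0.0
```

Run:
```python
from h import *
m=camera_model('wrist');cv2.imwrite('pics/w1.png',grab_frame('wrist'))
plan([.5533,-.2305,.046],np.radians(75.9),np.radians(45),.1)
print(m); 
for p in ([.5533,-.2305,.062],[.5533,-.2305,.01],[.5737,-.149,.13],[.5737,-.149,.14],[.5737,-.149,.15]): print(p,proj(m,p))
```

```text
t 1.8167 tcp [ 0.5368 -0.2848  0.1336] tgt [ 0.5393 -0.2862  0.1034] dT/250 [ 0.01   -0.0056 -0.1207] rv/30 [-0.0125 -0.0097  0.0026] q [-0.6744  0.5825  0.208  -0.7012 -1.5912  0.5554]
{'fx': 371.0351425789447, 'fy': 371.0351425789447, 'cx': 323.84896177436207, 'cy': 236.70373821376828, 'k1': -0.07614921101754704, 'xyz': array([ 0.4933, -0.4637,  0.2075]), 'rotation': array([ 2.0554, -0.0021,  2.8942])}
[0.5533, -0.2305, 0.062] [322.0074 214.7999]
[0.5533, -0.2305, 0.01] [322.0263 160.8283]
[0.5737, -0.149, 0.13] [322.6222 331.0881]
[0.5737, -0.149, 0.14] [322.6302 342.5718]
[0.5737, -0.149, 0.15] [322.6386 354.3454]
```

View pics/w1.png

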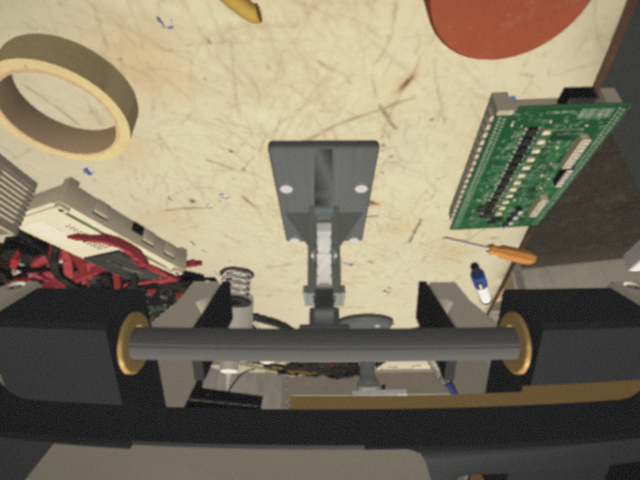

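The prop sits centred ahead of the hand: base front edge at (323,142), lug at about (323,165–210). The wrist view matches the prediction to 1 px, so I go in to the carry lug.

apply_moves([
  {"translation":[0.01,0,-0.06],"rotation":[-0.01,-0.01,0]},
  {"translation":[0.01,0,-0.12],"rotation":[-0.01,-0.01,0]},
  {"translation":[0.02,0.03,-0.16],"rotation":[-0.01,-0.01,0]},
  {"translation":[0.03,0.08,-0.21],"rotation":[-0.01,-0.01,0]},
  {"translation":[0.045,0.13,-0.265],"rotation":[-0.01,-0.01,0]},
  {"translation":[0.055,0.18,-0.315],"rotation":[-0.01,-0.01,0]},
  {"translation":[0.07,0.23,-0.365],"rotation":[-0.01,-0.01,0]},
  {"translation":[0.08,0.27,-0.4],"rotation":[-0.01,-0.01,0]},
  {"translation":[0.08,0.27,-0.4],"rotation":[-0.01,-0.01,0]},
  {"translation":[0.08,0.27,-0.4],"rotation":[-0.01,-0.01,0]},
])

```text
t: 2.65
eef_pos: [0.5581, -0.2191, 0.0402]
ee_rot: [-3.134, 0.778, -1.816]
force: [-0.7, -0.6, 0.3]
width: 0.0875
gripper_force: 0.0
```

Run:
```python
from h import *
plan([.5533,-.2305,.046],np.radians(75.9),np.radians(45),0)
```

```text
t 2.65 tcp [ 0.5581 -0.2191  0.0402] tgt [ 0.5565 -0.2176  0.0327] dT/250 [-0.0063  0.006  -0.0298] rv/30 [0.0154 0.0066 0.0079] q [-0.5855  0.6322  0.0675 -0.743  -1.3808  0.6277]
```

apply_moves([
  {"translation":[-0.006,0.006,-0.02],"rotation":[0.015,0.007,0.008]},
  {"translation":[-0.006,0.006,-0.03],"rotation":[0.015,0.007,0.008]},
  {"translation":[-0.006,0.006,-0.03],"rotation":[0.015,0.007,0.008]},
  {"translation":[-0.006,0.006,-0.03],"rotation":[0.015,0.007,0.008]},
  {"translation":[-0.006,0.006,-0.03],"rotation":[0.015,0.007,0.008]},
  {"translation":[-0.006,0.006,-0.03],"rotation":[0.015,0.007,0.008]},
  {"translation":[-0.006,0.006,-0.03],"rotation":[0.015,0.007,0.008]},
  {"translation":[-0.006,0.006,-0.03],"rotation":[0.015,0.007,0.008]},
  {"translation":[-0.006,0.006,-0.03],"rotation":[0.015,0.007,0.008]},
  {"translation":[-0.006,0.006,-0.03],"rotation":[0.015,0.007,0.008]},
], jaw=1, newtons=25)

```text
t: 3.48
eef_pos: [0.5568, -0.2182, 0.0326]
ee_rot: [-3.141, 0.785, -1.817]
force: [-0.4, 0.6, -1.1]
width: 0.0262
gripper_force: 0.0
```

Run:
```python
from h import *
plan([.5533,-.2305,.046],np.radians(75.9),np.radians(45),0)
```

```text
t 3.4833 tcp [ 0.5568 -0.2182  0.0326] tgt [ 0.5565 -0.2176  0.0327] dT/250 [-0.0009  0.0023  0.0004] rv/30 [0.0005 0.001  0.0018] q [-0.5877  0.6457  0.0676 -0.7461 -1.3807  0.6376]
```

apply_moves([
  {"translation":[0,0,0],"rotation":[0,0,0]},
  {"translation":[0,0,0],"rotation":[0,0,0]},
  {"translation":[0,0,0],"rotation":[0,0,0]},
  {"translation":[0,0,0],"rotation":[0,0,0]},
  {"translation":[0,0,0],"rotation":[0,0,0]},
  {"translation":[0,0,0],"rotation":[0,0,0]},
  {"translation":[0,0.01,0],"rotation":[0,0,0]},
  {"translation":[0,0.03,0],"rotation":[0,0,0]},
  {"translation":[0,0.06,0],"rotation":[0,0,0]},
  {"translation":[0,0.09,0],"rotation":[0,0,0]},
])

```text
t: 4.32
eef_pos: [0.5578, -0.1979, 0.0325]
ee_rot: [-3.137, 0.782, -1.817]
force: [0.2, -6.2, 0.1]
width: 0.0136
gripper_force: 25.0
```

apply_moves([
  {"translation":[0,0.04,0],"rotation":[0,0,0]},
  {"translation":[0,0.08,0],"rotation":[0,0,0]},
  {"translation":[0,0.12,0],"rotation":[0,0,0]},
  {"translation":[0,0.16,0],"rotation":[0,0,0]},
  {"translation":[-0.01,0.2,0],"rotation":[0,0,0]},
  {"translation":[-0.01,0.24,0],"rotation":[0,0,0.01]},
  {"translation":[-0.01,0.28,0],"rotation":[0,0,0.02]},
  {"translation":[-0.01,0.32,0],"rotation":[0,0,0.02]},
  {"translation":[-0.015,0.35,0],"rotation":[0,0,0.03]},
  {"translation":[-0.015,0.37,0],"rotation":[0,0,0.03]},
])

```text
t: 5.15
eef_pos: [0.5538, -0.1037, 0.0325]
ee_rot: [-3.138, 0.784, -1.8]
force: [0.3, -6.2, 0.6]
width: 0.0137
gripper_force: 25.0
```

Run:
```python
from h import *
plan([.5459,.0548,.046],np.radians(77.5),np.radians(45),0)
f=grab_frame('top');cv2.imwrite('pics/t1.png',f[140:380,150:470])
g=grab_frame('scene');cv2.imwrite('pics/s1.png',np.vstack([cv2.resize(f[180:330,160:427],(534,300)),cv2.resize(g[200:350,160:427],(534,300))]))
```

```text
t 5.15 tcp [ 0.5538 -0.1037  0.0325] tgt [0.5488 0.0678 0.0327] dT/250 [-0.0201  0.686   0.0007] rv/30 [0.0044 0.0038 0.0263] q [-0.4464  0.5593 -0.0907 -0.8124 -1.2551  0.6151]
```

View pics/s1.png

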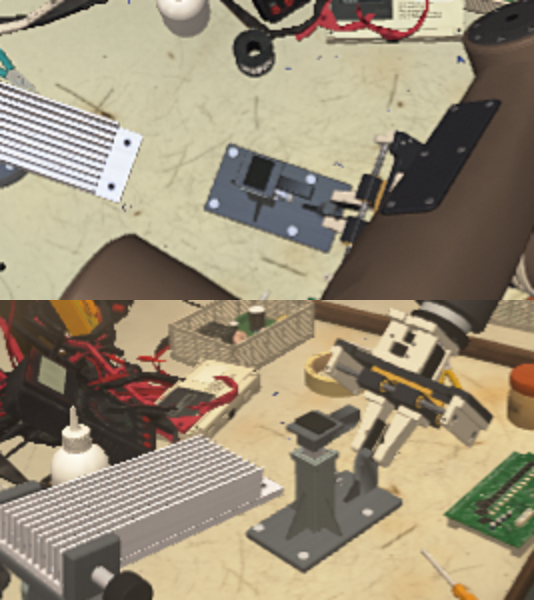

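The prop is sliding squarely, held by its carry lug. In the composite the pad is at (259,172) in the top half and (313,422) in the scene half. I check the remaining distance.

Run:
```python
from h import *
T=camera_model('top');S=camera_model('scene')
print('pad',tri([ray(T,289.5,266),ray(S,316.5,261)]))
_,p,r=cur(); Rm=r.as_matrix(); g=p-hold_point_z*Rm[:,2]; xp=np.array([-Rm[1,1]*-1,0,0]); yp=Rm[:,1]; xp=np.array([yp[1],-yp[0],0]);print('grip',g,'foot by grip',g+.084*xp,'yaw',np.degrees(np.arctan2(xp[1],xp[0])))
# heat-sink outline long-edge direction from bright mask, projected with fin-top height
f=cv2.imread('pics/top0.png')
def P(u,v,d,h): return onz(T,u,v,.158+.15*d+h)
a=P(131.6,210,.19,.038);b=P(219,240.7,.015,.038);print('fin edge',a,b,np.degrees(np.arctan2(*(a-b)[[1,0]])))
a=onz(T,231,248.5,.162);c=onz(T,221,281.5,.162);print(a,c,(a+c)/2,np.linalg.norm(a-c))
```

```text
pad (array([ 0.5722, -0.035 ,  0.1335]), [0.00029371744896854955, 0.000293717448968573])
grip [ 0.5504 -0.1156  0.0459] foot by grip [ 0.5697 -0.0338  0.0459] yaw 76.7329964904322
fin edge [0.6433 0.3154 0.2245] [0.6004 0.1197 0.1983] 77.64097387317165
[0.5933 0.0977 0.162 ] [0.5169 0.1097 0.162 ] [0.5551 0.1037 0.162 ] 0.07731741424860988
```

apply_moves([
  {"translation":[0,0.03,0],"rotation":[0,0,0]},
  {"translation":[0,0.07,0],"rotation":[0,0,0]},
  {"translation":[0,0.11,0],"rotation":[0,0,0]},
  {"translation":[-0.005,0.15,0],"rotation":[0,0,0.01]},
  {"translation":[-0.01,0.19,0],"rotation":[0,0,0.01]},
  {"translation":[-0.01,0.23,0],"rotation":[0,0,0.02]},
  {"translation":[-0.015,0.27,0],"rotation":[0,0,0.02]},
  {"translation":[-0.02,0.31,0],"rotation":[0,0,0.03]},
  {"translation":[-0.025,0.35,0],"rotation":[0,0,0.03]},
  {"translation":[-0.025,0.38,0],"rotation":[0,0,0.03]},
])

```text
t: 6.08
eef_pos: [0.5469, -0.0086, 0.0326]
ee_rot: [-3.14, 0.784, -1.786]
force: [-0.7, -7.3, 0.7]
width: 0.0137
gripper_force: 25.0
```

apply_moves([
  {"translation":[0,0.04,0],"rotation":[0,0,0]},
  {"translation":[0,0.08,0],"rotation":[0,0,0]},
  {"translation":[0,0.12,0],"rotation":[0,0,0]},
  {"translation":[0,0.16,0],"rotation":[0,0,0]},
  {"translation":[0,0.2,0],"rotation":[0,0,0]},
  {"translation":[0,0.24,0],"rotation":[0,0,0]},
  {"translation":[0,0.27,0],"rotation":[0,0,0]},
  {"translation":[0,0.29,0],"rotation":[0,0,0]},
  {"translation":[0,0.3,0],"rotation":[0,0,0]},
  {"translation":[0,0.305,0],"rotation":[0,0,0]},
])

```text
t: 6.92
eef_pos: [0.5468, 0.0678, 0.0325]
ee_rot: [-3.14, 0.785, -1.785]
force: [-0.4, -6.9, 1.6]
width: 0.0136
gripper_force: 25.0
```

Run:
```python
from h import *
_,p,r=cur(); Rm=r.as_matrix(); g=p-hold_point_z*Rm[:,2]; yp=Rm[:,1]; xp=np.array([yp[1],-yp[0],0]);print('grip',g,'foot by grip',g+.084*xp,'yaw',np.degrees(np.arctan2(xp[1],xp[0])))
f=grab_frame('top');g=grab_frame('scene')
cv2.imwrite('pics/s2.png',np.hstack([cv2.resize(f[200:320,180:300],(400,400),interpolation=2),cv2.resize(g[210:330,210:330],(400,400),interpolation=2)]))
```

```text
grip [0.5439 0.0548 0.0458] foot by grip [0.5619 0.1369 0.0458] yaw 77.66244241398998
```

View pics/s2.png

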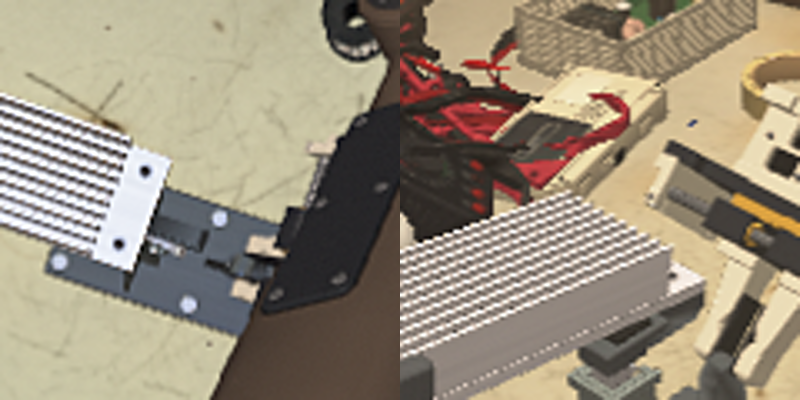

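The whole saddle is now hidden under the flange, with the lift lug sticking out from (150,215) to (208,238) in the top crop. I check its tip against the free edge and plan the regrasp.

Run:
```python
from h import *
T=camera_model('top')
print('lug tip',onz(T,180+208/3.333,200+238/3.333,.122),'expect',[.5625-.064*.214,.137-.064*.977])
a=onz(T,180+170/3.333,200+158/3.333,.162);c=onz(T,180+128/3.333,200+270/3.333,.162);print('edge',a,c,(a+c)/2)
xp=np.array([.214,.977,0])
plan(np.array([.5622,.137,.111])-.05*xp,np.radians(77.66),np.radians(45),.0)
plan(np.array([.5622,.137,.111])-.05*xp,np.radians(77.66),np.radians(45),.07)
```

```text
lug tip [0.551  0.0717 0.122 ] expect [0.548804, 0.07447200000000001]
edge [0.5958 0.0981 0.162 ] [0.5174 0.1156 0.162 ] [0.5566 0.1068 0.162 ]
t 7.0167 tcp [0.5468 0.0679 0.0325] tgt [0.5543 0.1011 0.0977] dT/250 [0.0302 0.1329 0.2607] rv/30 [0.0009 0.0011 0.0003] q [-0.1904  0.4616 -0.2537 -0.9346 -1.0728  0.5385]
t 7.0167 tcp [0.5468 0.0679 0.0325] tgt [0.5438 0.0528 0.1472] dT/250 [-0.0121 -0.0605  0.4587] rv/30 [0.0009 0.0011 0.0003] q [-0.1904  0.4616 -0.2537 -0.9346 -1.0728  0.5385]
```

apply_moves([
  {"translation":[0,0.005,0],"rotation":[0,0,0]},
  {"translation":[0.002,0.01,0],"rotation":[0,0,0]},
  {"translation":[0.002,0.014,0],"rotation":[0,0,0]},
  {"translation":[0.002,0.014,0],"rotation":[0,0,0]},
  {"translation":[0.002,0.014,0],"rotation":[0,0,0]},
  {"translation":[0.002,0.014,0],"rotation":[0,0,0]},
  {"translation":[0.002,0.014,0],"rotation":[0,0,0]},
  {"translation":[0.002,0.014,0],"rotation":[0,0,0]},
  {"translation":[0.002,0.014,0],"rotation":[0,0,0]},
  {"translation":[0.002,0.014,0],"rotation":[0,0,0]},
])

```text
t: 7.85
eef_pos: [0.5473, 0.071, 0.0325]
ee_rot: [-3.141, 0.785, -1.786]
force: [0.0, -6.5, 1.9]
width: 0.0137
gripper_force: 25.0
```

apply_moves([
  {"translation":[0,0,0],"rotation":[0,0,0]},
  {"translation":[0,0,0],"rotation":[0,0,0]},
  {"translation":[0,0,0],"rotation":[0,0,0]},
  {"translation":[0,0,0],"rotation":[0,0,0]},
  {"translation":[0,0,0],"rotation":[0,0,0]},
  {"translation":[0,0,0],"rotation":[0,0,0]},
  {"translation":[-0.01,-0.04,0.04],"rotation":[0,0,0]},
  {"translation":[-0.02,-0.08,0.08],"rotation":[0,0,0]},
  {"translation":[-0.03,-0.13,0.13],"rotation":[0,0,0]},
  {"translation":[-0.04,-0.18,0.18],"rotation":[0,0,0]},
], jaw=-1)

```text
t: 8.68
eef_pos: [0.5369, 0.0253, 0.0789]
ee_rot: [-3.14, 0.785, -1.785]
force: [0.5, 0.1, -0.7]
width: 0.0744
gripper_force: 0.0
```

apply_moves([
  {"translation":[0,0,0.05],"rotation":[0,0,0]},
  {"translation":[0,0,0.12],"rotation":[0,0,0]},
  {"translation":[0.01,0.04,0.2],"rotation":[0,0,0]},
  {"translation":[0.02,0.08,0.25],"rotation":[0,0,0]},
  {"translation":[0.03,0.12,0.28],"rotation":[0,0,0]},
  {"translation":[0.03,0.12,0.28],"rotation":[0,0,0]},
  {"translation":[0.03,0.12,0.28],"rotation":[0,0,0]},
  {"translation":[0.03,0.12,0.28],"rotation":[0,0,0]},
  {"translation":[0.03,0.12,0.28],"rotation":[0,0,0]},
  {"translation":[0.03,0.12,0.28],"rotation":[0,0,0]},
])

```text
t: 9.52
eef_pos: [0.5443, 0.0563, 0.1466]
ee_rot: [3.14, 0.785, -1.788]
force: [0.0, -0.1, -0.2]
width: 0.0878
gripper_force: 0.0
```

Run:
```python
from h import *
xp=np.array([.214,.977,0])
m=camera_model('wrist')
plan(np.array([.5625,.140,.111])-.05*xp,np.radians(77.66),np.radians(45),0)
for d,z in((.064,.122),(.064,.1),(.099,.01)): print(d,proj(m,np.array([.5625,.140,z])-d*xp))
f=grab_frame('wrist');g=grab_frame('scene')
cv2.imwrite('pics/w2.png',np.hstack([cv2.resize(f,(480,360)),cv2.resize(g[210:330,210:310],(300,360),interpolation=2)]))
```

```text
t 9.5167 tcp [0.5443 0.0563 0.1466] tgt [0.5546 0.1041 0.0977] dT/250 [ 0.0413  0.1913 -0.1957] rv/30 [-0.0001 -0.0024  0.0011] q [-0.1897  0.2932 -0.1914 -0.8526 -1.2185  0.3389]
0.064 [324.1757 255.9362]
0.064 [324.1576 224.7795]
0.099 [324.1123  84.4358]
```

View pics/w2.png

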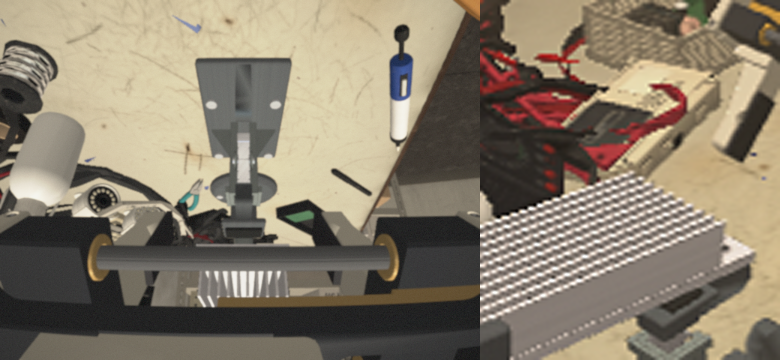

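The wrist view shows the base front edge at about (325,77) full-scale, the lug column centred at x≈324, and the heat sink behind it also centred. In the scene crop the saddle is fully under the flange. Lateral alignment is good, so I advance and grip the lift lug.

apply_moves([
  {"translation":[0.005,0.02,-0.02],"rotation":[0,0,0]},
  {"translation":[0.01,0.05,-0.05],"rotation":[0,0,0]},
  {"translation":[0.02,0.08,-0.08],"rotation":[0,0,0]},
  {"translation":[0.025,0.11,-0.11],"rotation":[0,0,0]},
  {"translation":[0.03,0.14,-0.14],"rotation":[0,0,0]},
  {"translation":[0.035,0.17,-0.17],"rotation":[0,0,0]},
  {"translation":[0.04,0.19,-0.195],"rotation":[0,0,0]},
  {"translation":[0.04,0.19,-0.195],"rotation":[0,0,0]},
  {"translation":[0.04,0.19,-0.195],"rotation":[0,0,0]},
  {"translation":[0.04,0.19,-0.195],"rotation":[0,0,0]},
])

```text
t: 10.45
eef_pos: [0.5549, 0.1039, 0.099]
ee_rot: [-3.14, 0.785, -1.785]
force: [-0.4, -0.2, -0.1]
width: 0.0877
gripper_force: 0.0
```

apply_moves([
  {"translation":[0,0,0],"rotation":[0,0,0]},
  {"translation":[0,0,0],"rotation":[0,0,0]},
  {"translation":[0,0,0],"rotation":[0,0,0]},
  {"translation":[0,0,0],"rotation":[0,0,0]},
  {"translation":[0,0,0],"rotation":[0,0,0]},
  {"translation":[0,0,0],"rotation":[0,0,0]},
  {"translation":[0,0,0],"rotation":[0,0,0]},
  {"translation":[0,0,0],"rotation":[0,0,0]},
  {"translation":[0,0,0],"rotation":[0,0,0]},
  {"translation":[0,0,0],"rotation":[0,0,0]},
], jaw=1, newtons=40)

```text
t: 11.28
eef_pos: [0.5547, 0.1041, 0.0988]
ee_rot: [-3.141, 0.785, -1.786]
force: [-0.3, 0.2, -0.2]
width: 0.0266
gripper_force: 0.0
```

Run:
```python
from h import *
xp=np.array([.214,.977,0])
plan(np.array([.5625,.140,.111])-.05*xp,np.radians(77.66),np.radians(45),0)
g=grab_frame('scene')
cv2.imwrite('pics/s3.png',cv2.resize(g[210:330,210:330],(600,600),interpolation=2))
```

```text
t 11.2833 tcp [0.5547 0.1041 0.0988] tgt [0.5546 0.1041 0.0977] dT/250 [-0.0004  0.0003 -0.0043] rv/30 [0.0004 0.0008 0.0004] q [-0.1104  0.3489 -0.2331 -0.9072 -1.1029  0.375 ]
```

View pics/s3.png

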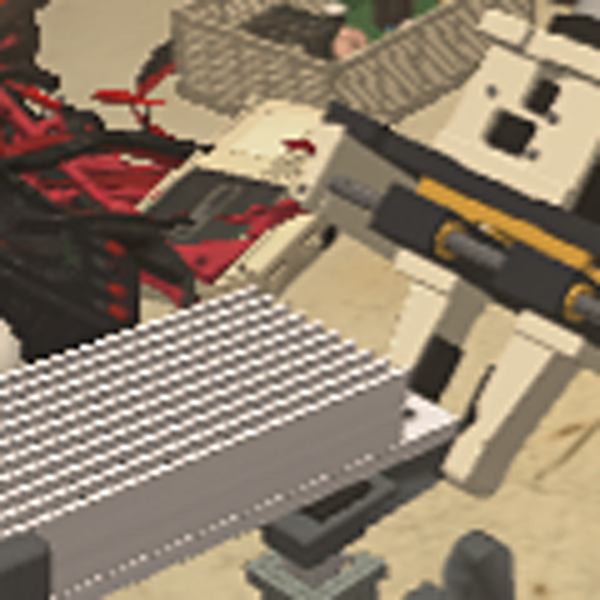

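The fingers straddle the lift lug, clear of the flange. I finish closing and lift partway.

apply_moves([
  {"translation":[0,0,0],"rotation":[0,0,0]},
  {"translation":[0,0,0],"rotation":[0,0,0]},
  {"translation":[0,0,0],"rotation":[0,0,0]},
  {"translation":[0,0,0],"rotation":[0,0,0]},
  {"translation":[0,0,0],"rotation":[0,0,0]},
  {"translation":[0,0,0.01],"rotation":[0,0,0]},
  {"translation":[0,0,0.02],"rotation":[0,0,0]},
  {"translation":[0,0,0.03],"rotation":[0,0,0]},
  {"translation":[0,0,0.04],"rotation":[0,0,0]},
  {"translation":[0,0,0.06],"rotation":[0,0,0]},
], newtons=50)

```text
t: 12.17
eef_pos: [0.5544, 0.1041, 0.1136]
ee_rot: [3.141, 0.785, -1.787]
force: [0.9, 2.0, -6.9]
width: 0.0136
gripper_force: 50.0
```

apply_moves([
  {"translation":[0,0,0.012],"rotation":[0,0,0]},
  {"translation":[0,0,0.024],"rotation":[0,0,0]},
  {"translation":[0,0,0.036],"rotation":[0,0,0]},
  {"translation":[0,0,0.048],"rotation":[0,0,0]},
  {"translation":[0,0,0.06],"rotation":[0,0,0]},
  {"translation":[0,0,0.072],"rotation":[0,0,0]},
  {"translation":[0,0,0.084],"rotation":[0,0,0]},
  {"translation":[0,0,0.096],"rotation":[0,0,0]},
  {"translation":[0,0,0.108],"rotation":[0,0,0]},
  {"translation":[0,0,0.12],"rotation":[0,0,0]},
])

```text
t: 13.0
eef_pos: [0.5547, 0.1041, 0.144]
ee_rot: [-3.141, 0.785, -1.786]
force: [0.7, 2.4, -9.1]
width: 0.0131
gripper_force: 50.0
```

Run:
```python
from h import *
s,p,_=cur();print(s['t'],p,s['force'])
f=grab_frame('top');g=grab_frame('scene');cv2.imwrite('pics/top3.png',f);cv2.imwrite('pics/scene3.png',g)
cv2.imwrite('pics/s4.png',np.hstack([cv2.resize(f[200:300,190:290],(400,400),interpolation=2),cv2.resize(g[220:320,230:330],(400,400),interpolation=2)]))
```

```text
13.0 [0.5547 0.1041 0.144 ] [ 0.6608  2.3728 -9.0962]
```

View pics/s4.png

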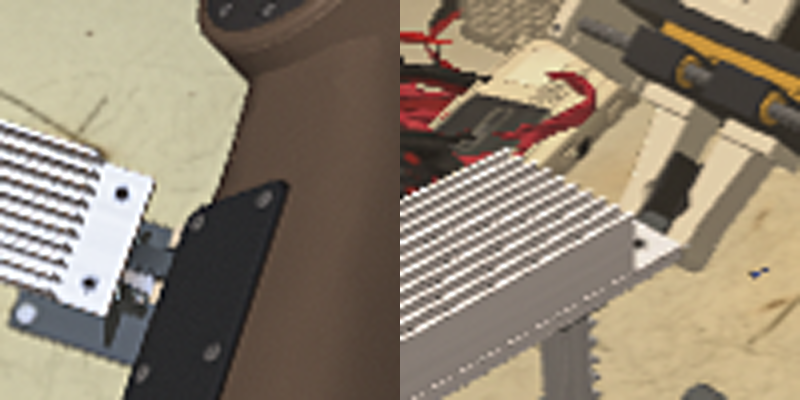

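Run:
```python
from h import *
T=camera_model('top');S=camera_model('scene')
print(tri([ray(T,219.7,280.7),ray(S,302.4,293.2)]),tri([ray(T,217,278.75),ray(S,301.2,282.5)]))
for z in (.158,.172,.184): print(z,proj(S,[.517,.1125,z]),proj(T,[.517,.1125,z]))
```

```text
(array([0.5167, 0.112 , 0.1629]), [0.001631468153549131, 0.0016314681535493398]) (array([0.5171, 0.114 , 0.1867]), [0.001336784166176314, 0.0013367841661764315])
0.158 [301.2679 295.3491] [220.0806 281.62  ]
0.172 [301.1107 288.8595] [219.0043 280.5712]
0.184 [300.9737 283.2128] [218.0643 279.6549]
```

The free end has already risen by about 24 mm, so the column started at 0.010 and is now at about 0.055. I lift about 10.5 mm more to pass the 0.060 click, then ease back down.

apply_moves([
  {"translation":[0,0,0.008],"rotation":[0,0,0]},
  {"translation":[0,0,0.016],"rotation":[0,0,0]},
  {"translation":[0,0,0.024],"rotation":[0,0,0]},
  {"translation":[0,0,0.032],"rotation":[0,0,0]},
  {"translation":[0,0,0.038],"rotation":[0,0,0]},
  {"translation":[0,0,0.042],"rotation":[0,0,0]},
  {"translation":[0,0,0.042],"rotation":[0,0,0]},
  {"translation":[0,0,0.042],"rotation":[0,0,0]},
  {"translation":[0,0,0.042],"rotation":[0,0,0]},
  {"translation":[0,0,0.042],"rotation":[0,0,0]},
])

```text
t: 13.93
eef_pos: [0.5547, 0.1039, 0.1544]
ee_rot: [-3.141, 0.785, -1.786]
force: [-0.3, 1.2, -6.2]
width: 0.0134
gripper_force: 50.0
```

apply_moves([
  {"translation":[0,0,-0.004],"rotation":[0,0,0]},
  {"translation":[0,0,-0.008],"rotation":[0,0,0]},
  {"translation":[0,0,-0.012],"rotation":[0,0,0]},
  {"translation":[0,0,-0.016],"rotation":[0,0,0]},
  {"translation":[0,0,-0.02],"rotation":[0,0,0]},
  {"translation":[0,0,-0.022],"rotation":[0,0,0]},
  {"translation":[0,0,-0.022],"rotation":[0,0,0]},
  {"translation":[0,0,-0.022],"rotation":[0,0,0]},
  {"translation":[0,0,-0.022],"rotation":[0,0,0]},
  {"translation":[0,0,-0.022],"rotation":[0,0,0]},
])

```text
t: 14.77
eef_pos: [0.5547, 0.1039, 0.1487]
ee_rot: [-3.141, 0.785, -1.786]
force: [-2.2, -2.3, -4.8]
width: 0.0136
gripper_force: 50.0
```

apply_moves([
  {"translation":[0,0,-0.004],"rotation":[0,0,0]},
  {"translation":[0,0,-0.004],"rotation":[0,0,0]},
  {"translation":[0,0,-0.004],"rotation":[0,0,0]},
  {"translation":[0,0,-0.004],"rotation":[0,0,0]},
  {"translation":[0,0,-0.004],"rotation":[0,0,0]},
  {"translation":[0,0,-0.004],"rotation":[0,0,0]},
  {"translation":[0,0,-0.004],"rotation":[0,0,0]},
  {"translation":[0,0,-0.004],"rotation":[0,0,0]},
  {"translation":[0,0,-0.004],"rotation":[0,0,0]},
  {"translation":[0,0,-0.004],"rotation":[0,0,0]},
])

```text
t: 15.6
eef_pos: [0.5548, 0.1039, 0.148]
ee_rot: [-3.14, 0.785, -1.785]
force: [-2.9, -4.3, -1.8]
width: 0.0137
gripper_force: 50.0
```

apply_moves([
  {"translation":[0,0,0],"rotation":[0,0,0]},
  {"translation":[0,0,0],"rotation":[0,0,0]},
  {"translation":[0,0,0],"rotation":[0,0,0]},
  {"translation":[0,0,0],"rotation":[0,0,0]},
  {"translation":[0,0,0],"rotation":[0,0,0]},
  {"translation":[0,0,0],"rotation":[0,0,0]},
  {"translation":[0,0,0],"rotation":[0,0,0]},
  {"translation":[0,0,0],"rotation":[0,0,0]},
  {"translation":[0,0,0],"rotation":[0,0,0]},
  {"translation":[0,0,0],"rotation":[0,0,0]},
], jaw=-1)

```text
t: 16.43
eef_pos: [0.5547, 0.104, 0.1478]
ee_rot: [-3.141, 0.785, -1.786]
force: [-0.7, 0.7, -0.5]
width: 0.0745
gripper_force: 0.0
```

apply_moves([
  {"translation":[-0.01,-0.05,0.05],"rotation":[0,0,0]},
  {"translation":[-0.02,-0.1,0.1],"rotation":[0,0,0]},
  {"translation":[-0.03,-0.15,0.15],"rotation":[0,0,0]},
  {"translation":[-0.05,-0.22,0.22],"rotation":[0,0,0]},
  {"translation":[-0.07,-0.3,0.3],"rotation":[0,0,0]},
  {"translation":[-0.08,-0.38,0.35],"rotation":[0,0,0]},
  {"translation":[-0.1,-0.46,0.4],"rotation":[0,0,0]},
  {"translation":[-0.1,-0.55,0.45],"rotation":[0,0,0]},
  {"translation":[-0.1,-0.6,0.5],"rotation":[0,0,0]},
  {"translation":[-0.1,-0.6,0.5],"rotation":[0,0,0]},
])

```text
t: 17.27
eef_pos: [0.5307, -0.0488, 0.2748]
ee_rot: [-3.136, 0.783, -1.784]
force: [0.4, 0.1, 0.2]
width: 0.0874
gripper_force: 0.0
```

Run:
```python
from h import *
f=grab_frame('top');g=grab_frame('scene');cv2.imwrite('pics/top4.png',f);cv2.imwrite('pics/scene4.png',g)
cv2.imwrite('pics/s5.png',np.hstack([cv2.resize(f[200:300,190:290],(400,400),interpolation=2),cv2.resize(g[230:330,230:330],(400,400),interpolation=2)]))
```

```text
(no output)
```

View pics/s5.png

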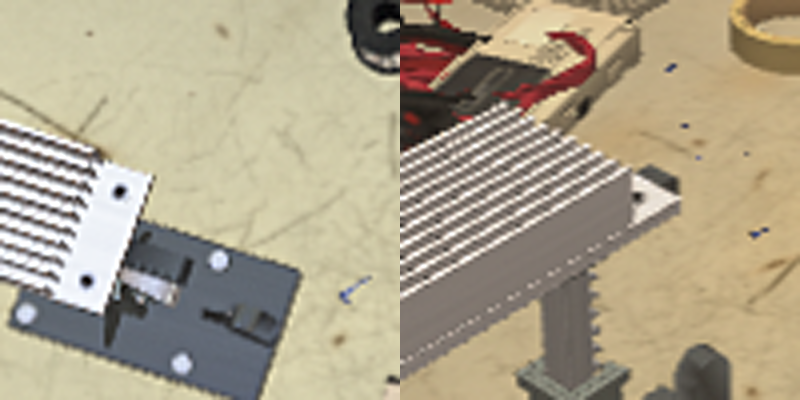

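Run:
```python
from h import *
T=camera_model('top');S=camera_model('scene')
print('corner',tri([ray(T,216.3,278.75),ray(S,300.5,280)]))
fr=(onz(T,265,268,.01)+onz(T,255.75,299.5,.01))/2; xp=np.array([.2136,.977,0])
foot=fr+.099*xp; a=onz(T,190+152/4,200+178/4,.194);c=onz(T,216.3,278.75,.194);e=(a+c)/2
d=foot-e; print('foot',foot,'edge',e,np.linalg.norm(a-c),'inset',d[:2]@xp[:2],'lateral',d[:2]@[-.977,.2136])
```

```text
corner (array([0.5169, 0.1148, 0.1923]), [0.00046771649829721314, 0.0004677164982973508])
foot [0.5653 0.1379 0.01  ] edge [0.556  0.1072 0.194 ] 0.07926245632311116 inset 0.031986483996669354 lateral -0.0025048991492677996
```

```bash
python3 -c "
from station import *
print(job_done())"
```

```text
the job is handed in; nothing more can be done
None
```

The job is handed in: the prop's saddle stands under the free end (axis about 32 mm in from the edge) with the column resting at its 60 mm step. By camera the heat sink lies level to within a few mm, the gripper is clear, and the bottle, reel and jar were never approached.

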